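Send the specimen carriage home and lock its cam latch

ROBOT

A 6-joint arm with a two-finger parallel gripper is mounted at the origin on the work surface. World frame = base frame: x ahead of the robot, y to its left, z up, the work surface at z = 0. Lengths are in mm, angles in rad, forces in N, time in s.
With the tool pointing down it reaches from about 250 to 800 mm from the base axis. Payload 3.9 kg.
Tool frame: the origin (TCP) lies midway between the tips of the shut fingers; the grasp point (between the pads) lies 19 mm behind it; x points along the fingers, y is the direction in which the jaws open and shut, and the axes are right-handed (so a half turn about x gives the same grasp; the last joint's range is limited). The gripper opens to 85 mm and grips with 20 to 120 N. Pads are 22 mm wide; open, the fingers measure 114 mm over their backs; the gripper's body (76 mm by 85 mm) begins 54 mm behind the grasp point. The pads swing forward as they close: fully open they stand 13 mm farther back than shut.
Start: joints at [1.174, 0.26, -0.138, 1.173, 0, 1.571], TCP at [202.891, 484.201, 231.304] pointing down, gripper open.
Joint ranges: [-2.78, 2.78], [-0.83, 1.72], [-1.28, 1.37], [-1.9, 2.12], [-1.57, 1.48], [-3.14, 3.14]. Speed limits (rad/s): [2.57, 2.57, 3.14, 3.14, 3.14, 3.14].

INTERFACE

Orientations are given as a unit quaternion [x, y, z, w].
In Python, from rig import ctrl, optics, ticket gives the robot as it stands. The module is installed in compiled form; this text tells all that it offers.
- The arm moves only by the tool carry_out, never from a script. Its argument "moves" is a list of rows, each a list of 5 numbers: the shift along the world's x, y, z in m, then the turn about the world's z in rad, then the finger opening in m, from 0 to 0.0854. In form: [[tx, ty, tz, spin, claw], ...]. A call has 1 to 10 rows; each row shifts and turns the commanded pose from where the row before left it; what a row does not reach is not made up. A row lasts 1/8 s, in which the tool goes at most 62.5 mm and 10.7 degrees, less where a joint would pass 70% of its speed; a pose out of reach is approached as far as the arm can. A call with a gripper value outside its range is refused whole. The fingers move at their own pace and stop on an object; "squeeze" is the grip in N (left out, the last holds). Time passes only in rows, so rows that do not move let the fingers close. It gives the time, the measured TCP pose, the force and the opening at its end, in the units of the state.
- ctrl.state(): the state, without advancing time (a new reading comes with each control period).
- optics.grab_frame(name): name is "scene" or "side" or "wrist"; returns a dict with "color" (480x640x3 uint8, red, green, blue), "mtx" (3x3 intrinsics, pixels), "xyz" and "rotation" of the camera in the world; the wrist camera has in their place "mount" (4x4, takes a point from camera to tool coordinates, whose origin is the TCP and whose axes are the tool frame's). Camera axes: x right, y down, z forward; pixel columns grow to the right and rows downward; lengths in mm; the calibration is good to about 2 mm. A picture is of the moment at which its call begins: read the wrist's pose just before it. There is no depth.
- ticket.hand_in(): hands the job in, once; it reports no verdict.
The state is a dict: "clock": time; "qpos": joint angles; "dq": joint speeds; "effort": joint torques, N m; "tcp_pos": TCP position; "ee_rot": TCP orientation; "ft_force": force on the tool from outside, world axes, zero at the start; "torque": the same for the moment, N m; "opening": finger opening in mm.
Only numpy, scipy, OpenCV 4.12 (cv2) and the standard library are available. Lean on these libraries where they do the work, as an engineer would, in place of code of your own. Each camera call takes 0.05 s, during which the arm holds its last target.

TASK

Slide the specimen carriage all the way home until it meets its sprung stop, then swing the latch's red knob round over its cam until the handle drops down into the low notch and bars the carriage. Feel your way: do not force the carriage or the handle back into their sprung stops, and do not disturb the bottle, box and lens case beside the unit. Let go and leave the carriage home and the handle down in its notch.

Things in the scene. Friction and masses are not known exactly. Their poses are not given: they have to be found in the camera images.
- stage: Loading stage of the imaging unit, fixed to the bench: a black plate 260 x 240 mm, its top 40 mm above the bench, with a white housing (130 x 240 mm, 100 mm high) on its +x end. Origin: centre of the plate's underside, on the bench. Its x axis is the direction in which the carriage slides home (towards the housing), z up. Its place and yaw vary.
- push_face (a point): On the carriage's blue push plate: on the middle line of its rear face, 40 mm above the stage's top. The face looks along the stage's -x, is 40 mm wide (along y) and ends 12 mm above this point; the plate is 10 mm thick. It stands at the -y end of the carriage's rear.
- carriage (a joint): Travel of the carriage along the stage's x (m): 0 fully out, 0.060 home, touching a sprung stop (gives from 9 N, then 1.5 N per mm; do not push it back 5 mm). Starts at 0 to 0.025. About 2 N of friction; stays where left. An aluminium tray 140 x 105 mm with a clear plate of coloured wells and, at its rear corner by the latch, a small lip; both 24 mm high above the stage's top.
- pivot (a point): Latch pivot, on the stage's top at stage x -50 mm, y +60 mm; the handle turns about the upright line through it; a steel post 50 mm high stands there. A brass cam ring of 42 mm radius lies about it, on the side away from the knob: level, then a ramp of 0.58 rad rising 8 mm, a level crest of 0.20 rad, a notch 15 mm below the crest, and a yellow upright end stop.
- knob (a point): Centre (half-way up) of the handle's red knob, an upright cylinder 18 mm in diameter, 45 mm high, 65 mm from the pivot. At the start this point is 51 mm above the stage's top. It stands on the end of a flat steel bar 10 mm wide and 10 mm thick, the bar's top being the knob's foot. The knob rises 8 mm on the cam's crest and is 7 mm lower than at the start in the notch.
- latch (a joint): Turn of the handle (rad), anticlockwise from above: 0 = knob towards the stage's -x from the pivot, pi/2 = towards -y, across the carriage's rear. Starts at 0.12 to 0.32. The notch's middle is at 1.57, but up to 0.28 either way from run to run, unmeasured: feel for it. In the notch the handle has about 0.05 of play each way. The knob needs a push of 2 to 8 N up the ramp.
- lift (a joint): Height of the handle on its cam (m): about -0.001 where it starts, +0.007 on the crest, -0.008 down in the notch. A spring presses it down with 8 to 10 N, so past the crest it drops by itself unless held up. Let the hand rise with it: fingers rubbing on the knob hold it down. If the carriage is not home its rear lip is under the bar and the handle cannot drop.
- oil_bottle: Bystander: small amber bottle with black cap, 32 mm in diameter, 70 mm high, on the bench on the stage's +y side. Origin: centre of its underside.
- slide_box: Bystander: blue slide box 90 x 65 x 32 mm on the bench on the stage's -y side. Origin: centre of its underside.
- lens_case: Bystander: white round lens case 44 mm in diameter, 60 mm high, on the bench on the stage's -y side. Origin: centre of its underside.
- end_stop (a joint): How far the sprung end stop, just past the notch, has been pushed back by the handle (rad about the pivot): 0 untouched. It gives from a push of about 3 N at the knob, and 0.9 N more per 0.01 rad; it must not be pushed back by 0.04 or more.

How it is judged (in metres and radians):
On the way, in this order (a step that is already met when the one before it is completed fails the run):
1. the carriage is slid home, to within 3 mm of the sprung stop (value of joint carriage above 0.057 m), for 0.2 s.
2. the handle is turned up onto the cam, raised at least 5 mm, with the carriage home (value of joint lift above 0.005 m and value of joint carriage above 0.057 m), for 0.02 s.
At the end, for the whole second after the job is handed in: The carriage is home to within 3 mm (0.057 m or more), the handle has been turned past 1.1 rad and is down in the notch (at least 4.5 mm below its starting height) and at rest (value of joint carriage above 0.057 m and value of joint latch above 1.1 rad and value of joint lift below -0.0045 m and velocity of joint latch between -0.05 and 0.05 rad/s); the robot touches nothing.
It fails at once if the handle is forced into the end stop, pushing it back by more than 0.04 rad (about 6.5 N at the knob) (value of joint end_stop above 0.04 rad).
It fails at once if the carriage is forced more than 5 mm into its sprung stop (value of joint carriage above 0.065 m).
It fails at once if a bystander is moved by more than 15 mm (distance of any of oil_bottle, slide_box, lens_case from where it was at the start of the episode above 0.015 m).
It fails at once if a bystander is tipped (angle between any of oil_bottle, lens_case's own z axis and vertical above 0.3 rad).
It also fails if it takes over 64 s, if anything falls off the work surface, if the arm or the gripper's body presses on something with over 40 N, if the wrist force passes 120 N, or if a joint passes its speed limit or range.

## Working session

There is one attempt and no reset: what is moved stays moved. The work goes in short steps, Python scripts to look and compute and a tool call to move; the robot and the scene stay as the last step left them, time stands still between calls to the robot, and variables do not carry over. Pictures are saved under pics/ and viewed, and the job is handed in when it is done.

Besides the shell and the picture viewer there is one more tool, called after ">>>" in YAML: its name, and indented under it one key for each argument. carry_out: Moves the arm, as the interface text tells. Its arguments: {"type":"object","properties":{"moves":{"type":"array"},"squeeze":{"type":"number"}},"required":["moves"]}

```bash
mkdir -p pics
cat > h.py <<'E'
import numpy as np, cv2
from rig import ctrl, optics, ticket
def grab(n,f):
    s=ctrl.state(); d=optics.grab_frame(n)
    cv2.imwrite('pics/'+f,d['color'][:,:,::-1]); return s,d
def ray(d,u,v):
    K=np.array(d['mtx']);R=np.array(d['rotation']);p=np.array(d['xyz'])
    return p,R@np.linalg.inv(K)@np.array([u,v,1.])
def onz(d,u,v,z):
    p,r=ray(d,u,v); return p+r*(z-p[2])/r[2]
E
python3 - <<'E'
from h import *
import pickle
for n in('scene','side','wrist'):
    s,d=grab(n,n+'0.png'); pickle.dump((s,d),open(n+'0.pkl','wb'))
    print(n,{k:np.round(v,3).tolist() for k,v in d.items() if k!='color'})
print(s)
E
```

```text
scene {'mtx': [[580.147, 0.0, 325.268], [0.0, 580.147, 241.322], [0.0, 0.0, 1.0]], 'xyz': [1213.025, 93.185, 860.198], 'rotation': [0.634, 0.703, -0.246, -0.209]}
side {'mtx': [[507.134, 0.0, 328.25], [0.0, 507.134, 239.259], [0.0, 0.0, 1.0]], 'xyz': [302.778, -562.628, 703.13], 'rotation': [0.885, -0.221, 0.105, -0.396]}
wrist {'mtx': [[351.008, 0.0, 323.29], [0.0, 351.008, 238.836], [0.0, 0.0, 1.0]], 'mount': [[-0.0, -0.303, 0.953, -142.48], [1.0, 0.0, 0.0, -0.578], [-0.0, 0.953, 0.303, -76.851], [0.0, 0.0, 0.0, 1.0]]}
{'clock': 0.1, 'qpos': array([ 1.17401869e+00,  2.60613579e-01, -1.39267921e-01,  1.17269331e+00,
       -1.99361911e-05,  1.57079467e+00]), 'dq': array([-0.000651  ,  0.0001693 ,  0.00278315,  0.00270789,  0.00141012,
        0.00042982]), 'effort': array([-5.62753503e-04, -4.06509054e+01,  2.54527223e+01,  1.00901516e-02,
       -9.32047305e-05, -1.57947852e-06]), 'tcp_pos': array([202.65011919, 483.63530576, 230.54008447]), 'ee_rot': array([ 0.1387452 ,  0.69335402, -0.13998089,  0.69311999]), 'ft_force': array([ 0.36728126, -0.35523756,  0.67510812]), 'torque': array([ 0.04379475, -0.0171358 ,  0.02590901]), 'opening': 85.67878315262082}
```

Rotation is a quaternion.

```bash
sed -i "s/R=np.array(d\['rotation'\])/R=Rot.from_quat(d['rotation']).as_matrix()/; 1a from scipy.spatial.transform import Rotation as Rot" h.py
```

```text
(no output)
```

View pics/scene0.png

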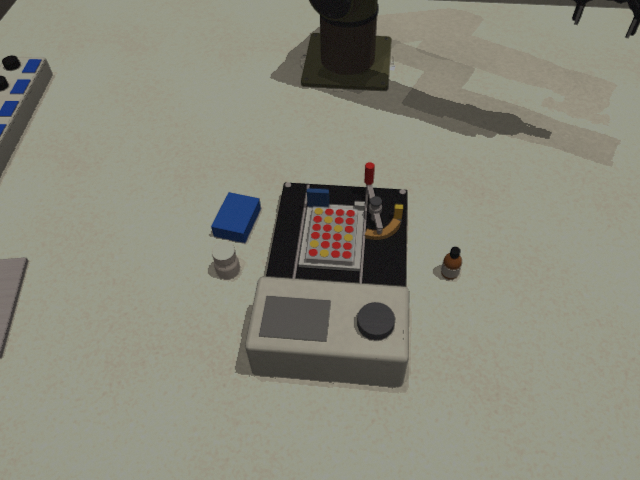

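View pics/side0.png

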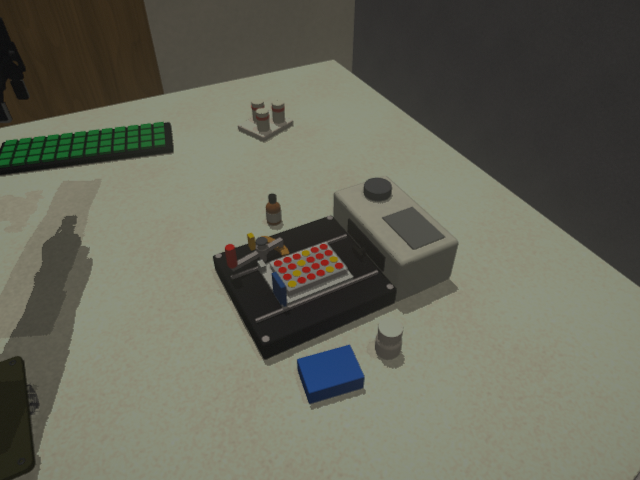

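View pics/wrist0.png

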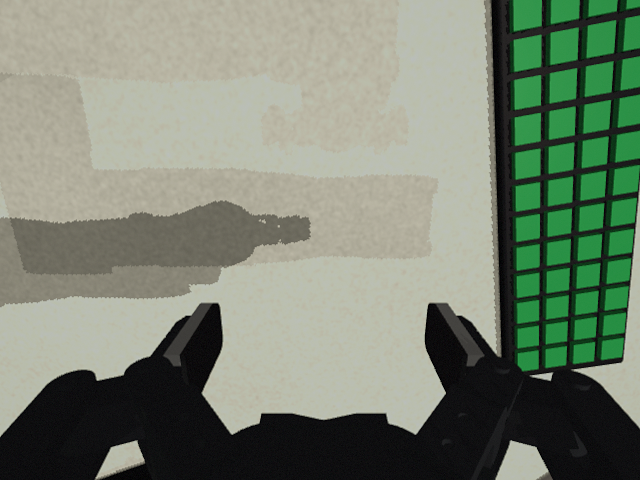

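The unit stands ahead of the robot with the housing on the far side. The red knob is at (369,173) in the scene view and (231,257) in the side view; the blue push plate is at (318,198) and (280,287).

Run:
```python
import cv2
a=cv2.imread('pics/scene0.png')[150:300,250:430]; cv2.imwrite('pics/sz.png',cv2.resize(a,None,fx=4,fy=4,interpolation=2))
a=cv2.imread('pics/side0.png')[200:360,200:400]; cv2.imwrite('pics/dz.png',cv2.resize(a,None,fx=3.7,fy=3.7,interpolation=2))
```

```text
(no output)
```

View pics/sz.png

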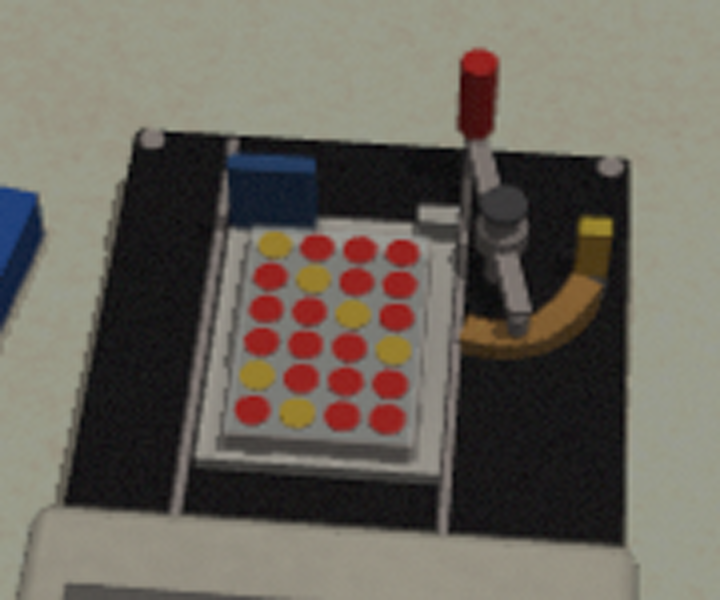

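View pics/dz.png

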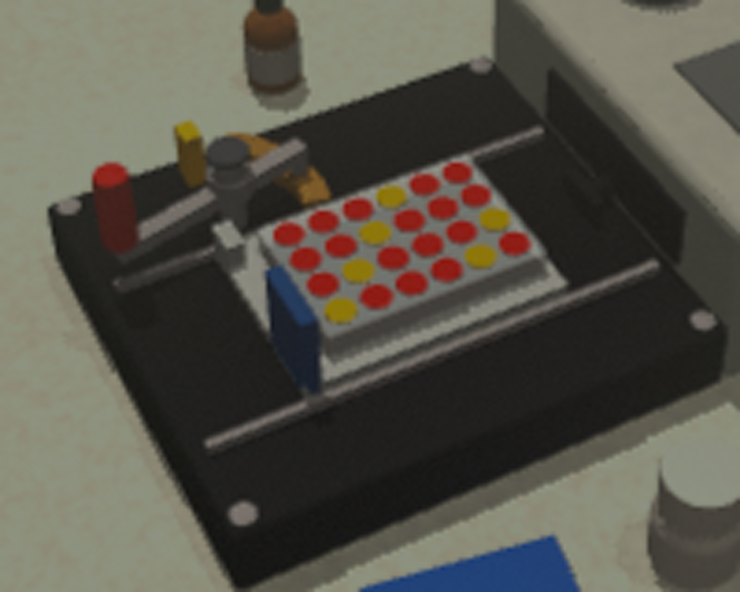

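Run:
```python
from h import *
import pickle
S=pickle.load(open('scene0.pkl','rb'))[1];D=pickle.load(open('side0.pkl','rb'))[1]
def s(x,y,z):return onz(S,250+x/4,150+y/4,z)[:2]
def d(x,y,z):return onz(D,200+x/3.7,200+y/3.7,z)[:2]
pr=lambda n,*a:print(n,*[np.round(i,1) for i in a])
pr('screw R+y',s(610,167,41),d(68,206,41)); pr('screw R-y',s(152,139,41),d(243,513,41))
f=[d(480,66,41),d(703,320,41)]; pr('front',*f)
r=[d(68,206,41),d(243,513,41)]
for a,b in((f[0],r[0]),(f[1],r[1])): v=a-b;print('yaw',np.arctan2(v[1],v[0]),np.linalg.norm(v))
v=r[0]-r[1];print('yaw',np.arctan2(-v[0],v[1]),np.linalg.norm(v))
v=s(610,167,41)-s(152,139,41);print('yaw s',np.arctan2(-v[0],v[1]),np.linalg.norm(v))
pr('rear corners',s(138,128,40),s(630,158,40),d(52,210,40))
pr('pivot',s(503,200,90),d(228,152,90))
pr('knob',s(479,62,113.5),d(112,175,113.5))
pr('plate top rear',s(231,156,92),s(315,158,92)); pr('plate side',d(268,268,92),d(303,318,92))
```

```text
screw R+y [453.9 143.5] [455.7 144.6]
screw R-y [456.4 -76.5] [458.6 -75.6]
front [695.9 146.4] [699.1 -73.1]
yaw 0.007701537681532394 240.2475687047201
yaw 0.01015722822885668 240.50102542647608
yaw 0.013465188055796643 220.1646123336534
yaw s 0.01105083115863656 220.07518378415816
rear corners [448.9 -84.6] [446.3 152.9] [447.7 146.6]
pivot [523.6  94.1] [526.1  92.6]
knob [462.5  78.6] [463.8  77.6]
plate top rear [510.5 -29. ] [508.1   8.8]
plate side [510.8   8.7] [512. -27.]
```

Run:
```python
from h import *
s=ctrl.state();print(np.round(Rot.from_quat(s['ee_rot']).as_matrix(),3),s['clock'])
```

```text
[[-0.001  0.386  0.922]
 [-0.001  0.922 -0.386]
 [-1.    -0.001 -0.   ]] 0.15
```

>>> carry_out:
  moves:
    - [0.028, -0.049, 0, 0.04, 0]
    - [0.028, -0.049, 0, 0.04, 0]
    - [0.028, -0.049, 0, 0.04, 0]
    - [0.028, -0.049, 0, 0.04, 0]
    - [0.028, -0.049, 0, 0.04, 0]
    - [0.028, -0.049, 0, 0.04, 0]
    - [0.028, -0.049, 0, 0.04, 0]
    - [0.028, -0.049, 0, 0.04, 0]
    - [0.028, -0.049, 0, 0.04, 0]
    - [0.028, -0.049, 0, 0.035, 0]
  squeeze: 40

```text
clock: 1.4
tcp_pos: [483.4, -7.6, 231.2]
ee_rot: [0.0, 0.707, -0.0, 0.707]
ft_force: [0.9, 0.5, 0.4]
opening: 0.5
```

>>> carry_out:
  moves:
    - [0, 0, 0, 0, 0]
    - [0, 0, 0, 0, 0]

```text
clock: 1.65
tcp_pos: [482.2, -5.7, 230.8]
ee_rot: [0.001, 0.708, -0.001, 0.707]
ft_force: [-0.0, 0.1, -0.1]
opening: 0.2
```

Run:
```python
from h import *
s,d=grab('wrist','w1.png');print(np.round(Rot.from_quat(s['ee_rot']).as_matrix(),3),s['qpos'],s['tcp_pos'],s['ft_force'])
```

```text
[[-0.002  0.003  1.   ]
 [ 0.001  1.    -0.003]
 [-1.     0.001 -0.002]] [-1.21875285e-02  1.88464683e-01 -2.34735341e-01  1.14926066e+00
  5.04103363e-04 -9.49592067e-03] [482.19898846  -5.7155782  230.83840214] [-0.02472692  0.12696055 -0.07572232]
```

View pics/w1.png

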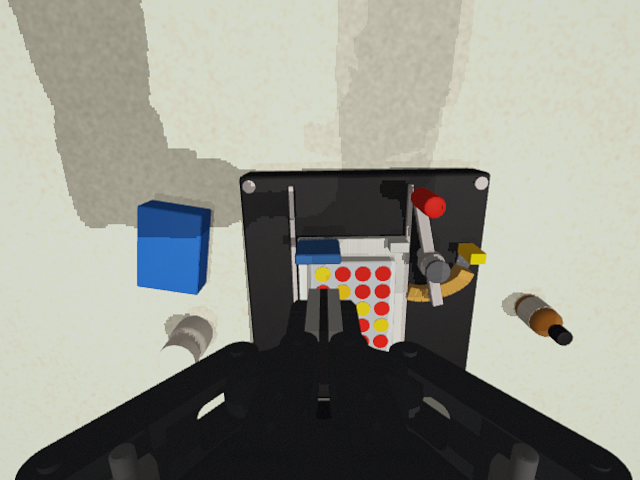

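The wrist view has the push plate at (318,251), just ahead of the shut fingers, and the red knob at (428,203), well clear to the right. I'll lower the fingers behind the plate.

>>> carry_out:
  moves:
    - [-0.004, -0.004, -0.05, 0, 0]
    - [0, 0, -0.05, 0, 0]
    - [0, 0, -0.04, 0, 0]
    - [0, 0, -0.018, 0, 0]
    - [0, 0, 0, 0, 0]

```text
clock: 2.33
tcp_pos: [476.7, -8.4, 72.2]
ee_rot: [-0.0, 0.708, 0.0, 0.706]
ft_force: [0.1, 0.1, 1.0]
opening: -0.0
```

>>> carry_out:
  moves:
    - [0.004, 0, 0, 0, 0]
    - [0.003, 0, 0, 0, 0]
    - [0, 0, 0, 0, 0]

```text
clock: 2.7
tcp_pos: [487.2, -9.7, 74.2]
ee_rot: [0.001, 0.706, -0.001, 0.708]
ft_force: [1.0, -0.9, 0.4]
opening: -0.0
```

>>> carry_out:
  moves:
    - [0.003, 0, 0, 0, 0]
    - [0.003, 0, 0, 0, 0]
    - [0.003, 0, 0, 0, 0]

```text
clock: 3.08
tcp_pos: [495.2, -9.9, 73.3]
ee_rot: [0.001, 0.707, -0.001, 0.707]
ft_force: [1.1, 0.5, 0.0]
opening: 0.1
```

>>> carry_out:
  moves:
    - [0.003, 0, 0, 0, 0]
    - [0.003, 0, 0, 0, 0]
    - [0.003, 0, 0, 0, 0]

```text
clock: 3.45
tcp_pos: [503.4, -9.8, 73.1]
ee_rot: [0.001, 0.708, -0.001, 0.707]
ft_force: [-2.5, 0.3, 1.3]
opening: 0.3
```

>>> carry_out:
  moves:
    - [0.003, 0, 0, 0, 0]
    - [0.003, 0, 0, 0, 0]
    - [0.003, 0, 0, 0, 0]
    - [0.003, 0, 0, 0, 0]
    - [0.003, 0, 0, 0, 0]
    - [0.003, 0, 0, 0, 0]
    - [0.003, 0, 0, 0, 0]
    - [0.003, 0, 0, 0, 0]

```text
clock: 4.45
tcp_pos: [528.1, -9.7, 73.3]
ee_rot: [0.001, 0.707, -0.001, 0.707]
ft_force: [-1.6, 1.7, -0.3]
opening: 0.2
```

>>> carry_out:
  moves:
    - [0.0015, 0, 0, 0, 0]
    - [0.0015, 0, 0, 0, 0]

```text
clock: 4.7
tcp_pos: [531.0, -9.8, 73.3]
ee_rot: [0.001, 0.707, -0.001, 0.707]
ft_force: [-2.3, 2.0, 0.3]
opening: 0.1
```

>>> carry_out:
  moves:
    - [0.0015, 0, 0, 0, 0]
    - [0.0015, 0, 0, 0, 0]

```text
clock: 4.95
tcp_pos: [534.0, -9.8, 73.3]
ee_rot: [0.001, 0.707, -0.001, 0.707]
ft_force: [-1.0, 1.3, -0.1]
opening: -0.0
```

>>> carry_out:
  moves:
    - [0.001, 0, 0, 0, 0]
    - [0.001, 0, 0, 0, 0]

```text
clock: 5.2
tcp_pos: [534.7, -9.8, 73.3]
ee_rot: [0.001, 0.708, -0.001, 0.706]
ft_force: [-6.6, 1.1, 4.5]
opening: 0.2
```

>>> carry_out:
  moves:
    - [0.001, 0, 0, 0, 0]
    - [0.001, 0, 0, 0, 0]

```text
clock: 5.45
tcp_pos: [534.7, -9.7, 73.3]
ee_rot: [0.001, 0.709, -0.001, 0.705]
ft_force: [-9.9, 1.3, 8.0]
opening: -0.1
```

>>> carry_out:
  moves:
    - [0.001, 0, 0, 0, 0]
    - [0.001, 0, 0, 0, 0]

```text
clock: 5.7
tcp_pos: [535.4, -9.8, 73.2]
ee_rot: [0.001, 0.71, -0.001, 0.704]
ft_force: [-12.2, 1.8, 8.9]
opening: 0.4
```

The force rose from about 2 N to 12 N with the tool stopped at x≈535, so the carriage is against its sprung stop. Backing off.

>>> carry_out:
  moves:
    - [-0.002, 0, 0, 0, 0]
    - [-0.004, 0, 0, 0, 0]
    - [-0.02, 0, 0, 0, 0]
    - [-0.03, 0, 0, 0, 0]
    - [-0.03, 0, 0.03, 0, 0]
    - [0, 0, 0.06, 0, 0]
    - [0, 0, 0.05, 0, 0]
    - [0, 0, 0, 0, 0]

```text
clock: 6.7
tcp_pos: [458.8, -10.3, 218.3]
ee_rot: [0.0, 0.702, -0.001, 0.712]
ft_force: [0.9, 0.9, -1.4]
opening: 0.1
```

Run:
```python
from h import *
s,d=grab('scene','s2.png');print(s['tcp_pos'],s['ft_force'],s['qpos'])
cv2.imwrite('pics/sz2.png',cv2.resize(d['color'][140:290,250:430,::-1],None,fx=4,fy=4,interpolation=2))
```

```text
[458.81631883 -10.30381661 218.26272189] [ 0.90456064  0.8637131  -1.35551587] [-2.18633496e-02  1.44075093e-01 -3.23960068e-01  1.08961227e+00
 -8.45479596e-04 -1.97267161e-02]
```

View pics/sz2.png

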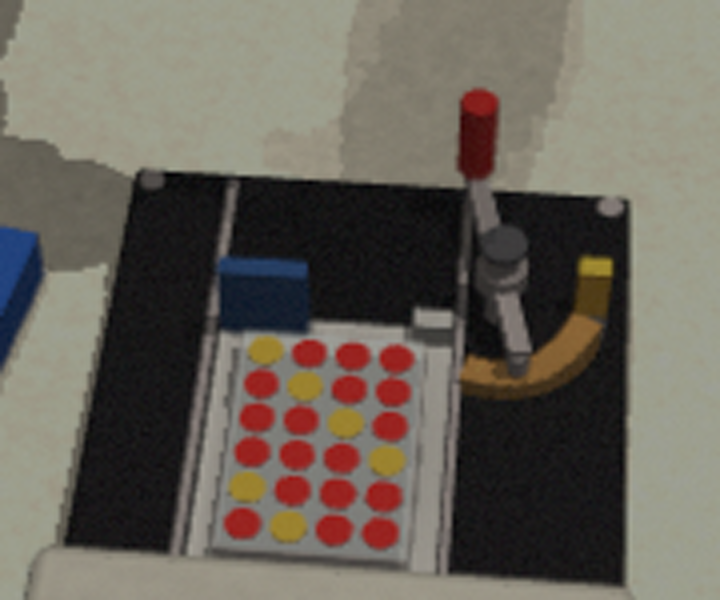

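Run:
```python
from h import *
import pickle
S=pickle.load(open('scene0.pkl','rb'))[1];D=pickle.load(open('side0.pkl','rb'))[1]
def tri(a,b):
    p,r=ray(S,250+a[0]/4,150+a[1]/4);q,t=ray(D,200+b[0]/3.7,200+b[1]/3.7)
    k=np.linalg.lstsq(np.c_[r,-t],q-p,rcond=None)[0]
    return (p+k[0]*r+q+k[1]*t)/2
for n,a,b in(('stop top',(596,226),(189,130)),('pivot',(503,200),(228,152)),('knob',(479,62),(112,175))):print(n,tri(a,b).round(1))
e=tri((596,226),(189,130))[:2]-[525,93.5];print(np.arctan2(e[1],e[0])-.0105,np.linalg.norm(e))
```

```text
stop top [520.9 135.9  73.3]
pivot [525.4  93.3  90.7]
knob [463.5  78.2 113.8]
1.6571841768718132 42.63091556536757
```

>>> carry_out:
  moves:
    - [0, 0.0145, 0, -0.165, 0]
    - [0, 0.0145, 0, -0.165, 0]
    - [0, 0.0145, 0, -0.165, 0]
    - [0, 0.0145, 0, -0.165, 0]
    - [0, 0.0145, 0, -0.165, 0]
    - [0, 0.0145, 0, -0.165, 0]
    - [0, 0.0145, 0, -0.165, 0]
    - [0, 0.0145, 0, -0.165, 0]
    - [0, 0, 0, 0, 0]

```text
clock: 7.88
tcp_pos: [453.7, 106.5, 211.9]
ee_rot: [0.433, 0.559, -0.434, 0.559]
ft_force: [1.0, -0.1, 0.8]
opening: 0.0
```

Run:
```python
from h import *
s,d=grab('wrist','w3.png');print(np.round(Rot.from_quat(s['ee_rot']).as_matrix(),3),s['qpos'],s['tcp_pos'],s['ft_force'])
```

```text
[[-0.001  0.968  0.25 ]
 [-0.001  0.25  -0.968]
 [-1.    -0.001  0.   ]] [ 2.30928562e-01  1.70616723e-01 -3.08047427e-01  1.09358803e+00
 -4.75746631e-04  1.54936619e+00] [453.72057767 106.52357741 211.92218712] [ 0.96293751 -0.09398023  0.8053265 ]
```

View pics/w3.png

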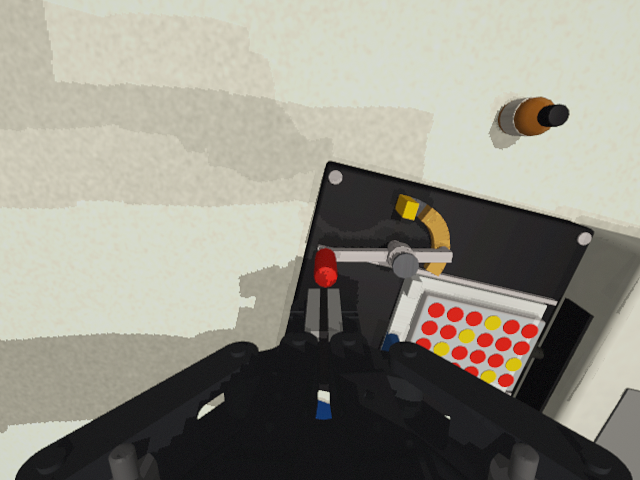

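The knob at (325,270) lines up with the fingers' column; they are on its +y side by the measured coordinates. I'll lower them to the side of the knob.

>>> carry_out:
  moves:
    - [0, 0, -0.05, 0, 0]
    - [0, 0, -0.05, 0, 0]
    - [0, 0, -0.02, 0, 0]
    - [0, 0, -0.01, 0, 0]
    - [0, 0, 0, 0, 0]

```text
clock: 8.55
tcp_pos: [453.7, 105.7, 82.9]
ee_rot: [0.434, 0.558, -0.434, 0.558]
ft_force: [0.2, -0.8, 0.2]
opening: 0.4
```

Run:
```python
from h import *
s,d=grab('side','d4.png');print(s['tcp_pos'],s['ft_force'])
cv2.imwrite('pics/dz4.png',cv2.resize(d['color'][160:340,160:400,::-1],None,fx=3.3,fy=3.3,interpolation=2))
```

```text
[453.71989357 105.73459733  82.94443673] [ 0.18793619 -0.7548208   0.17743006]
```

View pics/dz4.png

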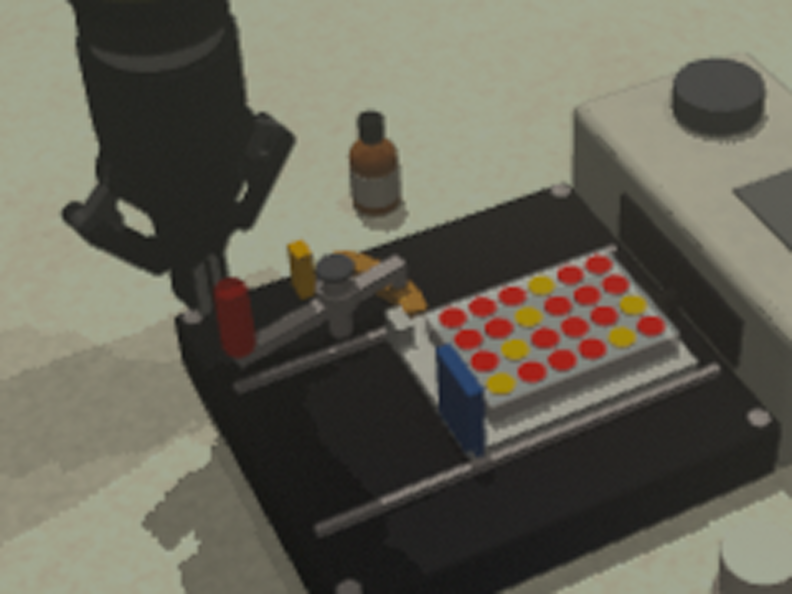

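```bash
cat >> h.py <<'E'
P=np.array([525,93.5])
def T(f,o=20): return P+65*np.array([-np.cos(f),-np.sin(f)])-o*np.array([np.sin(f),-np.cos(f)])
E
python3 - <<'E'
from h import *
q=T(.25);print(q)
for f in np.arange(.3,1.9,.05):
    t=T(f);print(round(f,2),t.round(1),(t-q).round(1));q=t
E
```

```text
[457.0726134   96.79699108]
0.3 [457.   93.4] [-0.1 -3.4]
0.35 [457.1  90. ] [ 0.1 -3.4]
0.4 [457.3  86.6] [ 0.3 -3.4]
0.45 [457.8  83.2] [ 0.4 -3.4]
0.5 [458.4  79.9] [ 0.6 -3.3]
0.55 [459.1  76.6] [ 0.8 -3.3]
0.6 [460.1  73.3] [ 0.9 -3.3]
0.65 [461.2  70.1] [ 1.1 -3.2]
0.7 [462.4  66.9] [ 1.3 -3.2]
0.75 [463.8  63.8] [ 1.4 -3.1]
0.8 [465.4  60.8] [ 1.6 -3. ]
0.85 [467.1  57.9] [ 1.7 -2.9]
0.9 [468.9  55. ] [ 1.9 -2.9]
0.95 [470.9  52.3] [ 2.  -2.8]
1.0 [473.1  49.6] [ 2.1 -2.7]
1.05 [475.3  47.1] [ 2.3 -2.5]
1.1 [477.7  44.6] [ 2.4 -2.4]
1.15 [480.2  42.3] [ 2.5 -2.3]
1.2 [482.8  40.2] [ 2.6 -2.2]
1.25 [485.5  38.1] [ 2.7 -2. ]
1.3 [488.3  36.2] [ 2.8 -1.9]
1.35 [491.3  34.5] [ 2.9 -1.8]
1.4 [494.2  32.8] [ 3.  -1.6]
1.45 [497.3  31.4] [ 3.1 -1.5]
1.5 [500.5  30.1] [ 3.1 -1.3]
1.55 [503.7  28.9] [ 3.2 -1.1]
1.6 [506.9  27.9] [ 3.3 -1. ]
1.65 [510.2  27.1] [ 3.3 -0.8]
1.7 [513.5  26.5] [ 3.3 -0.7]
1.75 [516.9  26. ] [ 3.4 -0.5]
1.8 [520.3  25.7] [ 3.4 -0.3]
1.85 [523.7  25.5] [ 3.4 -0.2]
```

>>> carry_out:
  moves:
    - [0.0013, -0.003, 0, 0, 0]
    - [0.001, -0.003, 0, 0, 0]
    - [0.001, -0.003, 0, 0, 0]

```text
clock: 8.98
tcp_pos: [457.6, 97.4, 83.8]
ee_rot: [0.434, 0.558, -0.433, 0.558]
ft_force: [-1.8, 3.9, 0.8]
opening: 0.1
```

>>> carry_out:
  moves:
    - [-0.0001, -0.0034, 0, 0.05, 0]
    - [0.0001, -0.0034, 0, 0.05, 0]

```text
clock: 9.22
tcp_pos: [457.2, 91.8, 83.6]
ee_rot: [0.406, 0.58, -0.404, 0.579]
ft_force: [-0.6, 4.2, 1.3]
opening: -0.3
```

>>> carry_out:
  moves:
    - [0.0003, -0.0034, 0, 0.05, 0]
    - [0.0004, -0.0034, 0, 0.05, 0]

```text
clock: 9.48
tcp_pos: [457.8, 85.0, 83.6]
ee_rot: [0.377, 0.6, -0.374, 0.598]
ft_force: [-1.5, 4.6, 1.0]
opening: 0.3
```

>>> carry_out:
  moves:
    - [0.0006, -0.0033, 0.0004, 0.05, 0]
    - [0.0008, -0.0033, 0.0004, 0.05, 0]

```text
clock: 9.72
tcp_pos: [458.7, 79.2, 84.3]
ee_rot: [0.346, 0.619, -0.343, 0.616]
ft_force: [-1.9, 7.9, 0.4]
opening: 0.1
```

>>> carry_out:
  moves:
    - [0.0009, -0.0033, 0.0006, 0.05, 0]
    - [0.0011, -0.0032, 0.0006, 0.05, 0]

```text
clock: 9.98
tcp_pos: [460.3, 72.8, 85.4]
ee_rot: [0.315, 0.635, -0.312, 0.632]
ft_force: [-2.2, 8.2, 1.1]
opening: 0.2
```

>>> carry_out:
  moves:
    - [0.0013, -0.0032, 0.0006, 0.05, 0]
    - [0.0014, -0.0031, 0.0006, 0.05, 0]

```text
clock: 10.22
tcp_pos: [462.6, 66.6, 86.5]
ee_rot: [0.283, 0.65, -0.28, 0.647]
ft_force: [-4.0, 7.9, 1.8]
opening: 0.5
```

Run:
```python
from h import *
s,d=grab('side','d5.png');print(s['tcp_pos'],s['ft_force'])
cv2.imwrite('pics/dz5.png',cv2.resize(d['color'][180:320,190:370,::-1],None,fx=4,fy=4,interpolation=2))
```

```text
[462.61681561  66.58639871  86.51964726] [-4.03428866  7.89719774  1.80685152]
```

View pics/dz5.png

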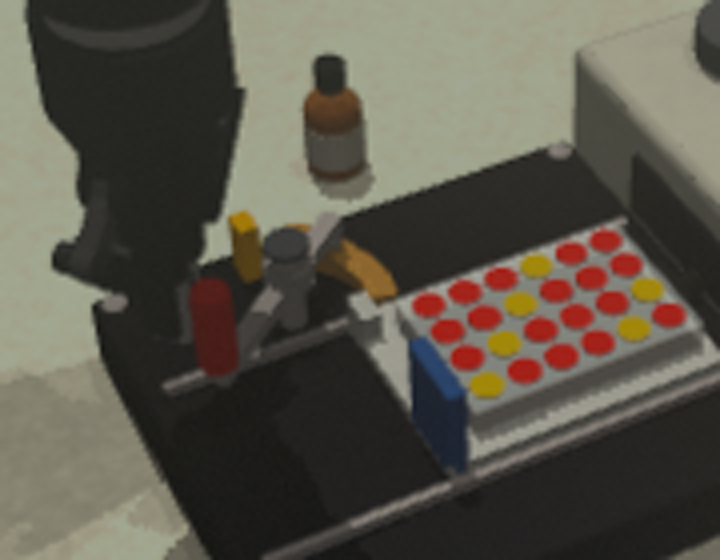

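The handle is on the ramp at about 0.72 rad, with about 9 N at the fingers; the ramp seems to have begun near 0.45. I'll carry on, rising with it.

>>> carry_out:
  moves:
    - [0.0016, -0.003, 0.0007, 0.05, 0]
    - [0.0017, -0.0029, 0.0007, 0.05, 0]

```text
clock: 10.52
tcp_pos: [465.5, 60.7, 87.8]
ee_rot: [0.25, 0.664, -0.247, 0.66]
ft_force: [-3.8, 8.1, 1.3]
opening: -0.1
```

>>> carry_out:
  moves:
    - [0.0019, -0.0029, 0.0007, 0.05, 0]
    - [0.002, -0.0028, 0.0007, 0.05, 0]

```text
clock: 10.78
tcp_pos: [469.0, 54.9, 89.0]
ee_rot: [0.217, 0.676, -0.214, 0.671]
ft_force: [-4.4, 7.7, 1.7]
opening: 0.1
```

>>> carry_out:
  moves:
    - [0.0021, -0.0027, 0.0007, 0.05, 0]

```text
clock: 10.9
tcp_pos: [470.9, 52.3, 89.6]
ee_rot: [0.2, 0.681, -0.197, 0.677]
ft_force: [-4.2, 8.4, 0.2]
opening: -0.2
```

>>> carry_out:
  moves:
    - [0.0023, -0.0025, 0.0007, 0.05, 0]

```text
clock: 11.02
tcp_pos: [472.9, 49.7, 90.3]
ee_rot: [0.183, 0.686, -0.18, 0.681]
ft_force: [-4.9, 7.0, 0.9]
opening: 0.0
```

>>> carry_out:
  moves:
    - [0.0024, -0.0025, 0.0007, 0.05, 0]

```text
clock: 11.15
tcp_pos: [475.4, 47.1, 90.9]
ee_rot: [0.166, 0.69, -0.163, 0.686]
ft_force: [-3.6, 6.0, 0.0]
opening: -0.1
```

>>> carry_out:
  moves:
    - [0.0024, -0.0023, 0.0005, 0.05, 0]

```text
clock: 11.28
tcp_pos: [478.5, 44.1, 91.5]
ee_rot: [0.148, 0.693, -0.146, 0.69]
ft_force: [-2.7, 4.3, -1.2]
opening: 0.1
```

>>> carry_out:
  moves:
    - [0.0015, -0.0014, 0.0002, 0.03, 0]

```text
clock: 11.4
tcp_pos: [480.5, 41.9, 91.7]
ee_rot: [0.138, 0.695, -0.137, 0.693]
ft_force: [-3.4, 3.8, -1.4]
opening: 0.2
```

On the crest now (push fell from 9 N to 5 N). Small steps from here.

>>> carry_out:
  moves:
    - [0.0013, -0.0011, 0, 0.025, 0]

```text
clock: 11.52
tcp_pos: [482.3, 40.4, 91.8]
ee_rot: [0.129, 0.696, -0.128, 0.695]
ft_force: [-2.3, 2.0, -1.4]
opening: -0.3
```

>>> carry_out:
  moves:
    - [0.0013, -0.0011, 0, 0.025, 0]

```text
clock: 11.65
tcp_pos: [483.9, 39.1, 91.9]
ee_rot: [0.12, 0.697, -0.12, 0.696]
ft_force: [-3.4, 3.4, -1.0]
opening: 0.3
```

>>> carry_out:
  moves:
    - [0.0013, -0.001, 0, 0.025, 0]

```text
clock: 11.78
tcp_pos: [485.5, 37.8, 92.0]
ee_rot: [0.111, 0.699, -0.111, 0.698]
ft_force: [-2.3, 2.2, -1.7]
opening: 0.1
```

Run:
```python
from h import *
s,d=grab('side','d6.png');print(s['tcp_pos'],s['ft_force'])
cv2.imwrite('pics/dz6.png',cv2.resize(d['color'][180:320,190:370,::-1],None,fx=4,fy=4,interpolation=2))
```

```text
[485.51901187  37.79862275  91.96724443] [-2.3222292   2.22184756 -1.70400102]
```

View pics/dz6.png

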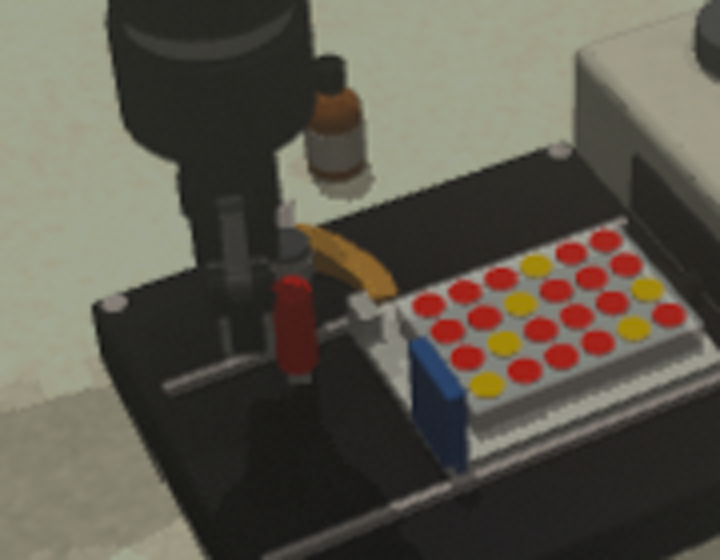

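>>> carry_out:
  moves:
    - [0.0011, -0.0008, 0, 0.02, 0]

```text
clock: 11.95
tcp_pos: [487.2, 36.7, 92.1]
ee_rot: [0.104, 0.699, -0.105, 0.7]
ft_force: [-1.6, 1.4, -2.1]
opening: 0.4
```

>>> carry_out:
  moves:
    - [0.0011, -0.0008, 0, 0.02, 0]

```text
clock: 12.08
tcp_pos: [488.7, 35.8, 92.2]
ee_rot: [0.097, 0.7, -0.098, 0.701]
ft_force: [-0.6, 0.9, -0.8]
opening: 0.0
```

>>> carry_out:
  moves:
    - [0.0011, -0.0007, 0, 0.02, 0]

```text
clock: 12.2
tcp_pos: [490.6, 35.3, 92.6]
ee_rot: [0.09, 0.7, -0.09, 0.702]
ft_force: [-0.7, -0.1, -0.1]
opening: 0.4
```

Run:
```python
from h import *
s,d=grab('side','d7.png');print(s['tcp_pos'],s['ft_force'])
cv2.imwrite('pics/dz7.png',cv2.resize(d['color'][180:320,190:370,::-1],None,fx=4,fy=4,interpolation=2))
```

```text
[490.62595332  35.25344372  92.61903055] [-0.72721983 -0.11766085 -0.05664003]
```

View pics/dz7.png

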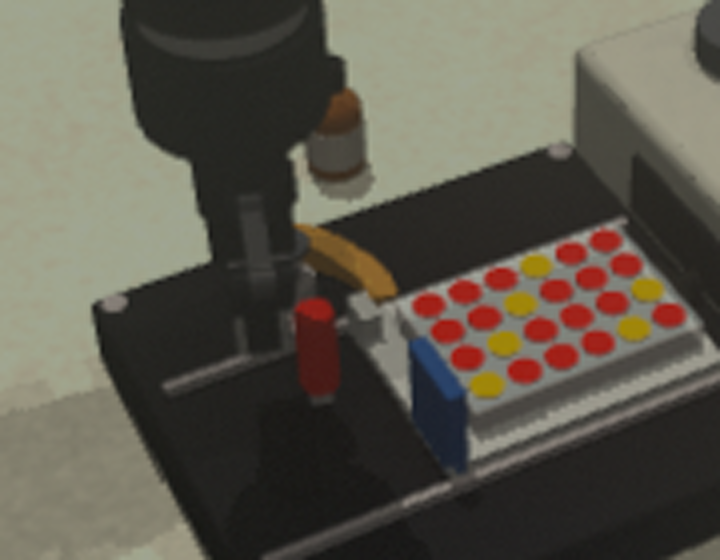

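The red knob's top went from row 280 to 305 in the zoom and the push fell to zero, so the handle seems to have dropped. I'll back straight off, rise and verify.

>>> carry_out:
  moves:
    - [-0.002, 0.0005, 0, 0, 0]
    - [-0.008, 0.002, 0, 0, 0]
    - [-0.02, 0.005, 0, 0, 0]
    - [-0.02, 0.005, 0, 0, 0]
    - [-0.02, 0, 0.05, 0, 0]
    - [-0.02, 0, 0.05, 0, 0]
    - [-0.05, 0, 0.03, 0, 0]
    - [0, 0, 0, 0, 0]

```text
clock: 13.25
tcp_pos: [346.9, 48.2, 224.1]
ee_rot: [0.091, 0.7, -0.09, 0.702]
ft_force: [0.7, -0.2, -1.0]
opening: -0.1
```

Run:
```python
from h import *
s,S=grab('scene','s8.png');s,D=grab('side','d8.png');print(s['tcp_pos'],s['ft_force'],s['clock'])
a=cv2.resize(S['color'][150:280,270:430,::-1],None,fx=2.4,fy=2.4,interpolation=2)
b=cv2.resize(D['color'][190:320,210:370,::-1],None,fx=2.4,fy=2.4,interpolation=2)
cv2.imwrite('pics/c8.png',np.hstack([a,b]))
import pickle;pickle.dump((S,D),open('k8.pkl','wb'))
```

```text
[348.39255531  48.29003123 223.10519183] [ 0.21486177 -0.29326156 -0.42827739] 13.3
```

View pics/c8.png

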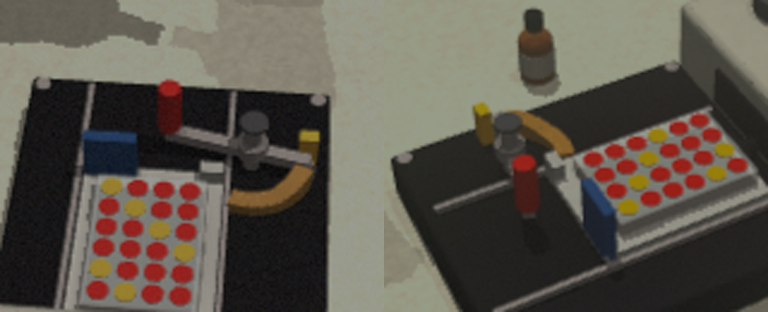

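Run:
```python
from h import *
import pickle
S,D=pickle.load(open('k8.pkl','rb'))
def tri(a,b):
    p,r=ray(S,270+a[0]/2.4,150+a[1]/2.4);q,t=ray(D,210+b[0]/2.4,190+b[1]/2.4)
    k=np.linalg.lstsq(np.c_[r,-t],q-p,rcond=None)[0]
    return ((p+k[0]*r+q+k[1]*t)/2).round(1)
k=tri((170,88),(140,163));v=P-k[:2];print(k,np.arctan2(v[1],v[0])-.0105,np.linalg.norm(v))
k=tri((254,121),(125,121));print('post',k)
# carriage plate rear top edge
p=[onz(S,270+x/2.4,150+y/2.4,92) for x,y in((84,132),(137,132))];print(p)
cv2.imwrite('pics/c9.png',np.hstack([cv2.resize(S['color'][170:240,330:410,::-1],None,fx=5,fy=5,interpolation=2),cv2.resize(D['color'][215:285,235:315,::-1],None,fx=5,fy=5,interpolation=2)]))
```

```text
[513.3  30.6 106.6] 1.3763886062402664 63.97890277271095
post [526.7  93.6  91.3]
[array([548.82444132, -28.91993321,  92.        ]), array([545.1450055 ,   9.74728456,  92.        ])]
```

View pics/c9.png

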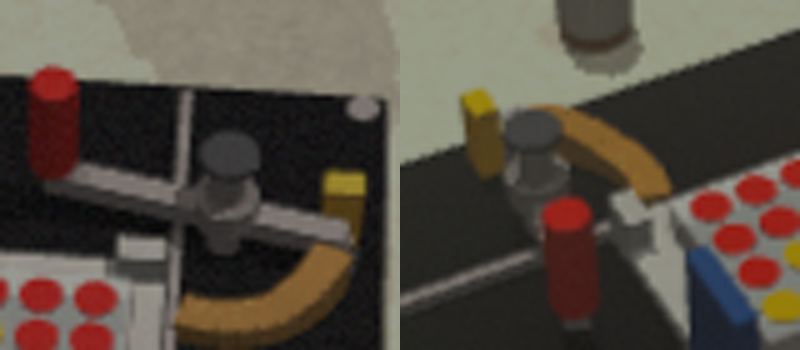

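```bash
python3 -c "
from h import *
print(ticket.hand_in())"
```

```text
the job is handed in; nothing more can be done
None
```

The carriage is home and the handle is down in its notch. I handed the job in at about 13.3 s with the arm well clear; the interface gives no verdict.

- **Carriage:** I pushed it in with shut fingers on the blue plate, and it moved about 35 mm against roughly 2 N. The force then rose to 12 N with the tool stopped at x≈535 mm and less than 1 mm of give, so I backed off. The last view puts the plate's rear face at x≈545–549 mm. The middle of that range is about 2 mm beyond where the fingers met the stop, which is within the view's error.
- **Latch:** I swung the knob round from its outer side, letting the hand rise with it. The push was about 9 N on the ramp and 2–5 N on the crest, then fell to zero as the handle dropped at about 1.3 rad.
- **Last checks:** Two camera views put the knob's top at 106.6 mm, against 113.8 mm at the start, so it is 7 mm lower, as it should be in the notch. The handle stands at about 1.38 rad. The only push after the drop was one further row of about 1.3 mm, which read under 1 N, so I expect the end stop was not touched.
- **Not measured:** I did not measure the end stop's position, the handle's speed at rest or the bystanders' positions. The arm stayed clear of the bystanders throughout. The bottle is upright in the last views; I did not look at the box and lens case again.

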